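# Find the tube that the radius leaf fits

### The arm

A 7-joint arm with a two-finger parallel gripper is mounted at the origin on the work surface. World frame = base frame: x ahead of the robot, y to its left, z up, the work surface at z = 0. Lengths are in m, angles in rad, forces in N, time in s.
With the tool pointing down it reaches from about 0.4 to 0.85 m from the base axis. Payload 10.4 kg.
Tool frame: the origin (TCP) lies at the very end of the fingers, on their centre line; the grasp point (between the pads) lies 19 mm behind it; z points along the fingers, y is the line along which they close (so a half turn about z gives the same grasp; the last joint's range is limited). The gripper opens to 85 mm and grips with 20 to 120 N. Pads are 22 mm wide; open, the fingers measure 114 mm over their backs; the gripper's body (76 mm by 85 mm) begins 54 mm behind the grasp point. The pads swing forward as they close: fully open they stand 13 mm farther back than shut.
Start: joints at [-1.295, 0.332, -0.065, 1.46, 0.022, 1.35, -0.088], TCP at [0.184, 0.597, 0.205] pointing down, gripper open.
Joint ranges: [-2.6, 2.6], [-0.5, 2.12], [-1.47, 1.34], [0.16, 2.42], [-1.27, 4.41], [0.06, 2.06], [-2.6, 2.6]. Speed limits (rad/s): [2.22, 2.22, 2.79, 2.79, 3.14, 3.14, 3.14].

### API

Orientations are given as a unit quaternion [x, y, z, w].
In Python, from rig import env, jaws, status, viewer gives the robot as it stands. The module is installed in compiled form; this text tells all that it offers. Calls block until the motion is done:
- env.move_ptp(position, orientation): joint-space move of the TCP to a pose.
- env.servo_line(position, rot=None, max_speed=0.15): straight line of the TCP; rot=None keeps the orientation; max_speed is the mean speed in m/s.
- env.move_joints(angles): joint-space move.
- jaws.move_gripper(opening, squeeze=None): finger opening in m; squeeze is the grip in N (None keeps the last); returns when the fingers have stopped.
- env.hold(seconds).
- env.inverse_kinematics(position, orientation): joint angles nearest the present ones, or None.
- status.get_state(): the state.
- viewer.snapshot(name): name is "scene" or "top"; returns a dict with "frame" (420x560x3 uint8, red, green, blue), "fx", "fy", "cx", "cy" (pixels), "R" (3x3) and "t" (3): a world point X has camera coordinates R X + t. Camera axes: x right, y down, z forward; pixel columns grow to the right and rows downward; lengths in m; the calibration is good to about 2 mm. A picture is of the moment at which its call begins. There is no depth.
A pose or a line that the arm cannot do raises env.PlanningError and nothing moves.
- env.close_job(): hands the job in; it is judged then, once.
The state is a dict: "time_s": time; "joint_pos": joint angles; "joint_vel": joint speeds; "joint_efforts": joint torques, N m; "eef_pos": TCP position; "ee_rot": TCP orientation; "wrist_force": force on the tool from outside, world axes, zero at the start; "torque": the same for the moment, N m; "finger_gap": finger opening in m; "grip_force": force on a finger pad.
Only numpy, scipy, OpenCV 4.12 (cv2) and the standard library are available. Lean on these libraries where they do the work, as an engineer would, in place of code of your own. Each camera call takes 0.05 s, during which the arm holds its last target. There are 200 camera calls.

### The job

Take the radius leaf that stands on the black mat and touch its hollow edge squarely astride each of the three steel tubes in turn, from the robot's left to its right, pressing lightly for about half a second on each and feeling whether it rocks or stands off. Then leave that leaf sitting fully down, upright and square, on the one tube that it fits without rocking. Never press a leaf on a tube with more than 25 N, and leave the other leaves and everything else on the bench where they are.

Things in the scene. Friction and masses are not known exactly. Their poses are not given: they have to be found in the camera images.
- leaf_a_mid (a point): one of three aluminium radius leaves (one stands on the black mat, two on a plywood board), on two feet, 60 mm wide (its y), 14 mm thick (its x), 66 mm tall, 0.1 kg. Handle post 22 mm (y) x 14 mm (x), 24 to 66 mm above the feet. Point: on the middle plane, 33 mm above the feet, z up. The leaves differ only in arc radius: 15, 18 or 21 mm, not told which is which
- leaf_b_mid (a point): another leaf, same point. All leaves: under the post a 60 mm wide, 24 mm tall arch whose underside is a concave arc (130 degrees, running along x), its crown 14 mm above the feet, 19 mm below the point; the feet are the outer 5 mm on each side
- leaf_c_mid (a point): another leaf, same outer sizes and same point
- tube_a_top (a point): steel tube fixed level on the rack, 160 mm long along this point's x. Point: mid-length on its topmost line, z up, y across, always 85 mm above the table. Radii of the three tubes: 15, 18, 21 mm, not told which is which; their order on the rack changes; 80 mm between axes, all parallel. Rigid, no give
- tube_b_top (a point): another tube, same length, height and point. How leaves fit: on a tube of its own radius the leaf's crown meets the tube's top and, raised 1 mm, it has 1 mm or less of sideways play in all; on a thinner tube the crown also meets the top but it rocks: raised 1 mm, about 3 to 4.5 mm of play (for 3 mm of radius)
- tube_c_top (a point): another tube, same length, height and point. On a thicker tube a leaf stands on its arc ends, crown 2.4 mm or more above the tube's top; held 1 mm off-centre it also stands off on the right tube, by 2 mm
- mat_mid (a point): black rubber mat 100 x 100 x 4 mm fixed on the table; the point is the centre of its top. The leaf to be used stands near it
- place_left (a point): point on the rack (grey plate 180 x 240 x 10 mm): where the topmost line, mid-length, of the tube on the robot's left (+y) is
- place_middle (a point): the same for the middle tube
- place_right (a point): the same for the tube on the robot's right (-y)
- beaker: glass beaker, 70 mm across, 85 mm tall; origin under its centre
- jar: amber jar, 54 mm across, 75 mm tall; origin under its centre
- stopper: black rubber stopper, 32 mm across, 28 mm tall; origin under its centre
- dish: white covered dish, 90 mm across, 15 mm tall; origin under its centre
- spatula_grip (a point): spatula 180 mm long lying on the table; point on its handle
- boss: dark steel boss-head clamp 30 x 50 x 22 mm with a blue thumbscrew; origin under its centre
There are look-alikes about, which are no part of the job. Of the things that look like the part that bears mat_mid, take the one that is farthest to the robot's left at the start. What is shaped like the part that bears leaf_b_mid but orange is not meant.

How it is judged:
By the outcome, as a careful person would: the job done as asked, in the order asked, and still so for the second after the job is handed in, with the robot touching nothing.
It also fails if it takes over 72 s, if anything falls off the work surface, if the arm or the gripper's body presses on something with over 40 N, if the wrist force passes 120 N, or if a joint passes its speed limit or range.

## Working session

There is one attempt and no reset: what is moved stays moved. The work goes in short steps, each a Python script; the robot and the scene stay as the last script left them, time stands still between calls to the robot, and variables do not carry over. Pictures are saved under pics/ and viewed, at most 10 in all, crops included, and the job is handed in when it is done.

```bash
mkdir -p pics; cat > h.py <<'E'
import numpy as np, cv2
from rig import env, jaws, status, viewer
def snap(name, fn):
    s=viewer.snapshot(name); np.savez('pics/'+fn+'.npz',**s)
    cv2.imwrite('pics/'+fn+'.png',cv2.cvtColor(s['frame'],cv2.COLOR_RGB2BGR)); return s
def ray(s,u,v):
    R=np.array(s['R']);t=np.array(s['t'])
    d=R.T@np.array([(u-s['cx'])/s['fx'],(v-s['cy'])/s['fy'],1.]); return -R.T@t,d
def onz(s,u,v,z):
    o,d=ray(s,u,v); return o+d*(z-o[2])/d[2]
def proj(s,X):
    c=np.array(s['R'])@np.array(X)+np.array(s['t']); return np.array([s['fx']*c[0]/c[2]+s['cx'],s['fy']*c[1]/c[2]+s['cy']])
E
python3 - <<'E'
from h import *
for n in('scene','top'):
    s=snap(n,n+'0'); print(n,s['fx'],-np.array(s['R']).T@s['t'],np.round(s['R'],3).tolist())
st=status.get_state(); print(st['time_s'],st['ee_rot'],st['wrist_force'])
a=cv2.imread('pics/scene0.png')
E
```

```text
scene 508.16211253384427 [1.30310071 0.07683075 1.13199792] [[-0.141, 0.99, -0.007], [0.785, 0.108, -0.609], [-0.603, -0.091, -0.793]]
top 536.6627186394741 [ 0.25547131 -0.04764784  1.44910847] [[0.007, -1.0, 0.005], [-0.985, -0.007, -0.173], [0.173, -0.004, -0.985]]
0.1 [ 1.48823235e-01  9.88863599e-01 -6.49668968e-04 -7.11152206e-05] [-0.25919388  0.01442641  0.22148189]
```

View pics/scene0.png

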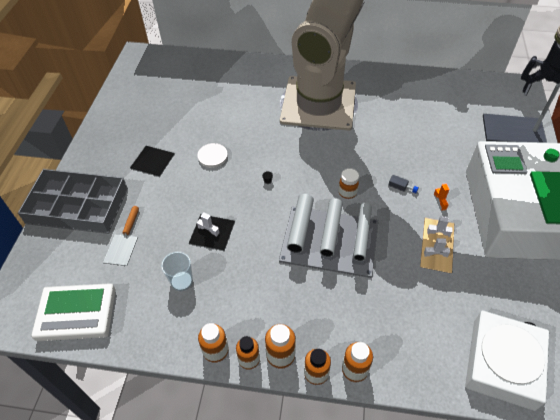

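View pics/top0.png

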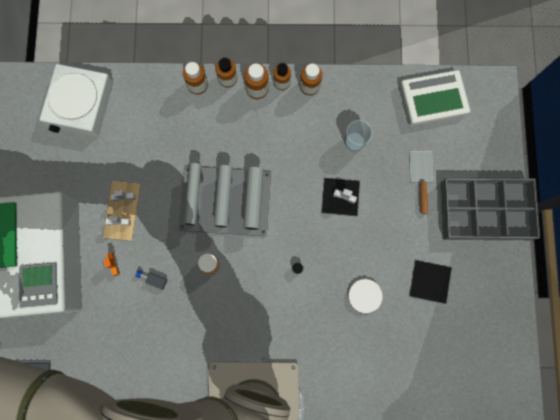

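The leaf stands on the mat at scene (211,228) / top (341,197). That mat is the one farther to +y. The rack is at scene (330,230) / top (227,200), and the two spare leaves are on the board near top (120,208). I'll enlarge the leaf and rack next.

```bash
python3 - <<'E'
from h import *
a=cv2.imread('pics/scene0.png');b=cv2.imread('pics/top0.png')
def c(i,x,y,w,h,W,H): return cv2.resize(i[y:y+h,x:x+w],(W,H),interpolation=cv2.INTER_CUBIC)
m=np.vstack([np.hstack([c(a,185,200,50,50,300,300),c(a,275,180,110,100,330,300)]),np.hstack([c(b,316,172,50,50,300,300),c(b,172,150,110,100,330,300)])])
cv2.imwrite('pics/m.png',m)
E
```

```text
(no output)
```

View pics/m.png

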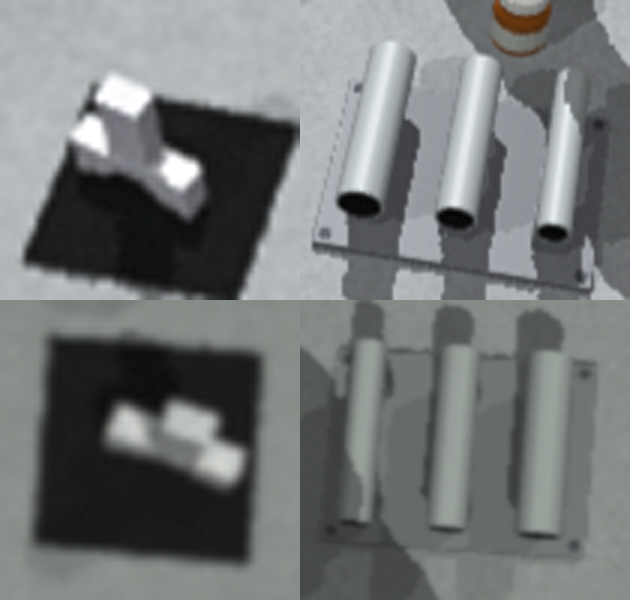

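The crops show tube silhouettes that narrow from the robot's right to its left, and bright shoulders and post top on the leaf. Next I'll measure the edges.

```bash
cat > meas.py <<'E'
from h import *
S={n:dict(np.load(f'pics/{n}0.npz')) for n in('scene','top')}
def f(n,x,y): return (275+(x-300)/3,180+y/3) if n=='scene' else (172+(x-300)/3,150+(y-300)/3)
E={'scene':{'R':[(371,50,338,200),(414,50,381,205)],'M':[(468,62,438,213),(500,65,474,220)],'L':[(560,75,538,228),(590,75,570,235)]},
'top':{'L':[(357,345,341,520),(384,345,374,522)],'M':[(441,350,430,525),(475,350,466,528)],'R':[(530,355,520,530),(567,355,559,535)]}}
def edge(s,p,q):
    g=cv2.GaussianBlur(cv2.cvtColor(s['frame'],cv2.COLOR_RGB2GRAY).astype(np.float32),(0,0),.7)
    p,q=np.array(p),np.array(q);d=(q-p)/np.linalg.norm(q-p);nrm=np.array([-d[1],d[0]])
    pts=[];o=np.arange(-2.5,2.51,.1)
    for k in np.linspace(.12,.88,50):
        c=p+k*(q-p)+o[:,None]*nrm
        v=cv2.remap(g,c[:,0].astype(np.float32)[None],c[:,1].astype(np.float32)[None],cv2.INTER_LINEAR)[0]
        gr=np.abs(np.gradient(cv2.GaussianBlur(v[None],(0,0),3)[0]));i=gr[3:-3].argmax()+3;pts.append(c[i])
    pts=np.array(pts,np.float32);l=cv2.fitLine(pts,cv2.DIST_HUBER,0,.01,.01).ravel()
    r=(pts-l[2:])@np.array([-l[1],l[0]]);return l,np.median(np.abs(r))
out={}
for T in 'LMR':
    pl=[]
    for n in S:
        s=S[n];N=[];rs=[]
        for (a,b,c,e) in E[n][T]:
            l,r=edge(s,f(n,a,b),f(n,c,e));rs.append(r)
            o,d1=ray(s,*l[2:]);_,d2=ray(s,*(l[2:]+20*l[:2]));x=np.cross(d1,d2);N.append(x/np.linalg.norm(x))
        if N[0]@N[1]<0:N[1]*=-1
        half=np.arccos(N[0]@N[1])/2;m=N[0]+N[1];m/=np.linalg.norm(m);pl.append((m,o,half,rs))
    (m1,o1,h1,r1),(m2,o2,h2,r2)=pl
    d=np.cross(m1,m2);d/=np.linalg.norm(d);d*=np.sign(d[0])
    P=np.linalg.lstsq(np.array([m1,m2,[1,0,0]]),np.array([m1@o1,m2@o2,0.62]),rcond=None)[0]
    rr=[np.sin(h)*np.linalg.norm(np.cross(P-o,d)) for o,h in((o1,h1),(o2,h2))]
    print(T,'P',P.round(4),'d',d.round(4),'r',np.round(rr,4),'res',np.round(r1+r2,2))
    # each view separately, at nominal z axis
    for n,(m,o,h,_) in zip(S,pl):
        z=.085-{'L':.015,'M':.018,'R':.021}[T]
        print('  ',n,[round(float((m@o-m[0]*x-m[2]*z)/m[1]),4) for x in(.57,.62,.67)])
for n,(x0,y0,x1,y1) in {'scene':(190,205,225,242),'top':(328,180,362,208)}.items():
    s=S[n];g=cv2.resize(s['frame'][y0:y1,x0:x1],None,fx=8,fy=8,interpolation=cv2.INTER_CUBIC).max(2)
    for th in (150,190,215):
        k,L,st,c=cv2.connectedComponentsWithStats((g>th).astype(np.uint8))
        print(n,th,[(st[i,4],((c[i]+.5)/8-.5+[x0,y0]).round(2).tolist()) for i in range(1,k) if st[i,4]>150])
E
python3 meas.py
```

```text
L P [0.62   0.1645 0.026 ] d [ 0.9884 -0.0206 -0.1506] r [0.0119 0.0127] res [0.25 0.2  0.36 0.28]
   scene [0.1634, 0.1619, 0.1604]
   top [0.1597, 0.1575, 0.1552]
M P [0.62   0.0791 0.0484] d [ 0.9984 -0.0572 -0.0033] r [0.0205 0.0196] res [0.12 0.26 0.14 0.13]
   scene [0.0826, 0.0797, 0.0768]
   top [0.08, 0.0771, 0.0742]
R P [ 0.62   -0.0025  0.0588] d [ 0.9868 -0.0612  0.1498] r [0.0207 0.0174] res [0.16 0.39 0.14 0.18]
   scene [0.0022, -0.0018, -0.0059]
   top [0.0, -0.0027, -0.0055]
scene 150 [(np.int32(35788), [204.15, 213.64]), (np.int32(2234), [214.01, 228.07])]
scene 190 [(np.int32(262), [207.6, 209.4]), (np.int32(167), [219.67, 211.63]), (np.int32(3027), [205.2, 215.04]), (np.int32(442), [221.25, 215.53]), (np.int32(472), [190.76, 220.75]), (np.int32(1672), [199.61, 221.98]), (np.int32(1664), [214.23, 228.02]), (np.int32(153), [191.1, 231.66])]
scene 215 [(np.int32(2398), [205.1, 215.27]), (np.int32(1310), [199.72, 221.96]), (np.int32(1377), [214.29, 228.02])]
top 150 [(np.int32(4550), [349.51, 195.12]), (np.int32(1713), [337.23, 192.92])]
top 190 [(np.int32(702), [337.17, 192.64]), (np.int32(835), [347.48, 192.32]), (np.int32(1042), [352.41, 198.3])]
top 215 []
```

```bash
python3 - <<'E'
from h import *
S={n:dict(np.load(f'pics/{n}0.npz')) for n in('scene','top')}
def tri(a,b):
    A=[];B=[]
    for n,p in(('scene',a),('top',b)):
        o,d=ray(S[n],*p);d/=np.linalg.norm(d);M=np.eye(3)-np.outer(d,d);A.append(M);B.append(M@o)
    X=np.linalg.lstsq(np.vstack(A),np.hstack(B),rcond=None)[0]
    return X.round(4),[ (proj(S[n],X)-p).round(1).tolist() for n,p in(('scene',a),('top',b))]
print('post',tri((205.1,215.2),(347.5,192.2)))
print('sh -y(scene L) ',tri((199.7,222),(352.6,198.3)))
print('sh +y',tri((214.2,228),(337.2,192.8)))
for n,P,z in(('scene',(205.1,215.2),.07),('top',(347.5,192.2),.07),('scene',(199.7,222),.028),('scene',(214.2,228),.028),('top',(352.4,198.3),.028),('top',(337.2,192.8),.028)): print(n,z,onz(S[n],*P,z).round(4))
for n,o in(('top',lambda x,y:(172+(x-300)/3,150+(y-300)/3)),):
    for T,e in(('L',(370,340,357,522)),('M',(459,345,448,528)),('R',(549,350,540,535))):print(T,[onz(S[n],*o(*q),z).round(4) for q,z in((e[:2],.08),(e[2:],.083))])
m=lambda a:(185+a[0]/6,200+a[1]/6);t=lambda a:(316+a[0]/6,172+(a[1]-300)/6)
print('mat corners',tri(m((92,80)),t((252,558))),[ (onz(S['scene'],*m(q),.004)).round(3) for q in((92,80),(299,122),(240,300),(25,262))])
f1=lambda x,y:(275+(x-300)/3,180+y/3);f2=lambda x,y:(172+(x-300)/3,150+(y-300)/3)
for a,b in((f1(393,41),f2(549,535)),(f1(482,54),f2(448,528)),(f1(573,67),f2(358,522))):print('tube robot-side end',tri(a,b))
E
```

```text
post (array([ 0.5544, -0.2448,  0.0719]), [[-0.7, -0.1], [-0.7, 0.1]])
sh -y(scene L)  (array([ 0.5475, -0.2658,  0.0279]), [[-0.2, -0.0], [-0.2, 0.0]])
sh +y (array([ 0.562 , -0.2235,  0.0288]), [[-0.5, -0.0], [-0.5, 0.1]])
scene 0.07 [ 0.553  -0.2435  0.07  ]
top 0.07 [ 0.5552 -0.2468  0.07  ]
scene 0.028 [ 0.5475 -0.2652  0.028 ]
scene 0.028 [ 0.5614 -0.2223  0.028 ]
top 0.028 [ 0.5476 -0.2658  0.028 ]
top 0.028 [ 0.5624 -0.2249  0.028 ]
L [array([0.6276, 0.1539, 0.08  ]), array([0.4656, 0.1595, 0.083 ])]
M [array([0.6237, 0.0758, 0.08  ]), array([0.461 , 0.0814, 0.083 ])]
R [array([ 0.6198, -0.0031,  0.08  ]), array([0.4555, 0.0024, 0.083 ])]
mat corners (array([ 0.5047, -0.2801,  0.0078]), [[-1.2, -0.1], [-1.2, 0.2]]) [array([ 0.502, -0.278,  0.004]), array([ 0.512, -0.178,  0.004]), array([ 0.61 , -0.185,  0.004]), array([ 0.604, -0.283,  0.004])]
tube robot-side end (array([0.4552, 0.002 , 0.0808]), [[-2.7, -0.0], [-2.8, 0.2]])
tube robot-side end (array([0.4607, 0.0849, 0.0831]), [[-1.3, 0.0], [-1.4, 0.1]])
tube robot-side end (array([0.4653, 0.1633, 0.0838]), [[-1.8, 0.1], [-1.8, 0.1]])
```

Heights check out: post top 72 mm, shoulders 28–29 mm, tube tops 81–84 mm. All are close to nominal, and the tube spacing comes out at 80 mm. I'll pick the leaf up now.

```bash
cat >> h.py <<'E'
def q(yaw): a=(yaw+np.pi)/2; return [float(np.cos(a)),float(np.sin(a)),0.,0.]
def F():
    s=status.get_state(); return np.array(s['wrist_force']),s
E
python3 - <<'E'
from h import *
Y=np.radians(-18.8)
env.move_ptp([.5545,-.245,.15],q(Y)); print(F()[1]['time_s'])
jaws.move_gripper(.05,60)
s=snap('scene','s1'); s2=snap('top','t1')
env.servo_line([.5545,-.245,.033],max_speed=.12)
f,s=F();print(s['time_s'],s['eef_pos'],f)
jaws.move_gripper(.0,60)
f,s=F();print(s['time_s'],s['finger_gap'],s['grip_force'],f)
env.servo_line([.5545,-.245,.05],max_speed=.1)
f,s=F();print(s['time_s'],s['finger_gap'],s['grip_force'],f,s['eef_pos'])
a=snap('scene','s2');b=snap('top','t2')
c=lambda i:cv2.resize(cv2.cvtColor(i,cv2.COLOR_RGB2BGR),(390,390),interpolation=cv2.INTER_CUBIC)
cv2.imwrite('pics/m2.png',np.hstack([c(a['frame'][180:250,175:245]),c(b['frame'][160:230,310:380])]))
E
```

```text
3.325
4.9917 [ 0.5550375  -0.2452921   0.03378192] [ 0.22635614 -0.15500801  0.72167443]
5.3583 0.01993376277433255 58.77050042152405 [0.27060701 1.47078648 5.11030012]
5.675 0.01960105795188953 58.77200961112976 [-0.21602573  0.10933363 -2.03295953] [ 0.55480318 -0.24510717  0.05043318]
```

View pics/m2.png

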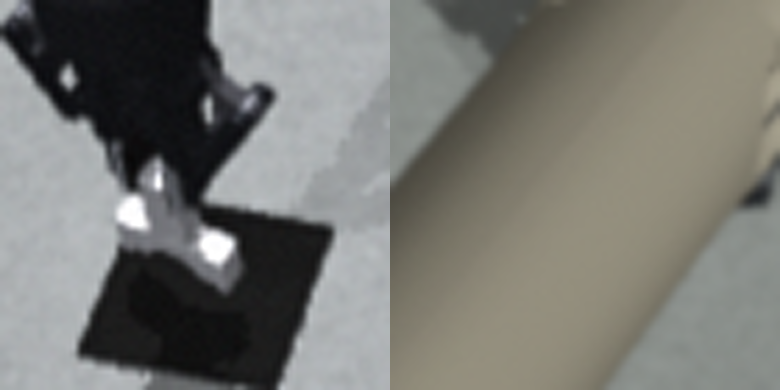

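The leaf is held: the finger gap is 20 mm and it is clear of the mat in the scene crop. Next is the left tube, feeling down in small steps.

```bash
cat >> h.py <<'E'
YT=np.radians(-3.2)
UY=np.array([-np.sin(YT),np.cos(YT),0]); UX=np.array([np.cos(YT),np.sin(YT),0])
C={'L':np.array([.5466,.1627,0]),'M':np.array([.5420,.0828,0]),'R':np.array([.5374,.0030,0])}
CAP=12.
class P:
    """position in tube frame: lateral v from C, height z (commanded)"""
    def __init__(s,T,v=0,z=.16): s.T,s.v,s.z=T,v,z
    def pos(s): p=C[s.T]+s.v*UY; return [p[0],p[1],s.z]
    def go(s,v=None,z=None,sp=.03):
        if v is not None:s.v=v
        if z is not None:s.z=z
        env.servo_line(s.pos(),max_speed=sp)
        f,st=F(); e=np.array(st['eef_pos'])-C[s.T]; g=f-s.b if hasattr(s,'b') else f
        s.fz,s.fy=g[2],g@UY; s.mz=st['eef_pos'][2]; s.mv=e@UY; s.t=st['time_s']; return s
    def base(s): env.hold(.15); s.b=F()[0]
    def down(s,step=.0005,th=2.,lim=.096):
        while s.z>lim:
            s.go(z=s.z-step)
            if s.fz>th: break
        print('touch z cmd %.4f meas %.4f v %.4f fz %.1f fy %.1f t %.2f'%(s.z,s.mz,s.mv,s.fz,s.fy,s.t)); return s.mz
    def side(s,sg,step=.0004,th=1.5,n=14):
        v0=s.v
        for _ in range(n):
            s.go(v=s.v+sg*step)
            if abs(s.fy)>th or s.fz>CAP: break
        r=s.mv; print('  side %+d meas v %.4f z %.4f fz %.1f fy %.1f t %.2f'%(sg,r,s.mz,s.fz,s.fy,s.t)); s.go(v=v0); return r
E
python3 - <<'E'
from h import *
env.servo_line([.5545,-.245,.16],max_speed=.2)
p=P('L'); env.move_ptp(p.pos(),q(YT)); p.go(z=.112,sp=.1); p.base(); print(p.b,p.mz,p.mv,p.t)
p.down(); t=p.t
p.go(z=p.z+.001); print(p.fz,p.t)
a=p.side(1);b=p.side(-1);print('play',a-b,'centre',(a+b)/2)
E
```

```text
[ 0.70124963  0.80649291 -1.69682091] 0.11230372310663371 -0.0002790881133355869 8.6167
touch z cmd 0.1000 meas 0.1003 v 0.0000 fz 5.8 fy -2.0 t 14.77
0.11737420118507669 15.0167
  side +1 meas v 0.0022 z 0.1010 fz 1.3 fy -2.1 t 16.52
  side -1 meas v -0.0008 z 0.1010 fz 0.0 fy -1.9 t 17.27
play 0.002988878244724479 centre 0.0007077994013371054
```

```bash
sed -i 's/if abs(s.fy)>th or s.fz>CAP/if -sg*s.fy>th or s.fz>CAP/; s/def side(s,sg,step=.0004,th=1.5,n=14)/def side(s,sg,step=.0004,th=2.5,n=14)/' h.py
sed -i "s/        env.servo_line(s.pos(),max_speed=sp)/        env.servo_line(s.pos(),max_speed=sp); env.hold(.05)/" h.py
python3 - <<'E'
from h import *
p=P('L',0,.101); p.b=np.array([.70,.81,-1.70])
for _ in range(4): env.hold(.03); f=F()[0]-p.b; print('rest',f.round(2))
for k in range(1,9):
    p.go(v=-.0004*k); print('v %.4f mv %.4f z %.4f fy %.1f fz %.1f t %.2f'%(p.v,p.mv,p.mz,p.fy,p.fz,p.t))
    if p.fy>3 or p.fz>10:break
p.go(v=0)
for k in range(3,10):
    p.go(v=.0004*k); print('v %.4f mv %.4f z %.4f fy %.1f fz %.1f t %.2f'%(p.v,p.mv,p.mz,p.fy,p.fz,p.t))
    if p.fy<-4 or p.fz>10:break
p.go(v=.0007);print(p.fy,p.fz,p.t)
E
```

```text
rest [-1.08 -0.78  0.88]
rest [-0.79 -1.36  0.18]
rest [-0.61 -0.75  0.41]
rest [-1.29 -0.8   1.15]
v -0.0004 mv -0.0004 z 0.1010 fy -0.4 fz 0.4 t 17.95
v -0.0008 mv -0.0008 z 0.1010 fy -0.1 fz 0.8 t 18.25
v -0.0012 mv -0.0012 z 0.1010 fy -1.3 fz 1.3 t 18.55
v -0.0016 mv -0.0016 z 0.1010 fy -0.7 fz 0.8 t 18.85
v -0.0020 mv -0.0018 z 0.1011 fy -0.7 fz 2.5 t 19.15
v -0.0024 mv -0.0021 z 0.1011 fy 2.1 fz 1.3 t 19.45
v -0.0028 mv -0.0024 z 0.1011 fy 2.4 fz 2.2 t 19.75
v -0.0032 mv -0.0027 z 0.1011 fy 4.8 fz 3.3 t 20.05
v 0.0012 mv 0.0010 z 0.1009 fy -1.5 fz -0.5 t 20.66
v 0.0016 mv 0.0016 z 0.1010 fy -1.3 fz 1.3 t 20.96
v 0.0020 mv 0.0020 z 0.1010 fy -0.7 fz 0.1 t 21.26
v 0.0024 mv 0.0022 z 0.1010 fy -2.0 fz 1.7 t 21.56
v 0.0028 mv 0.0024 z 0.1010 fy -3.3 fz 2.9 t 21.86
v 0.0032 mv 0.0027 z 0.1010 fy -5.2 fz 1.9 t 22.16
0.32713877930621454 0.9251100489247908 22.4583
```

On the left tube the leaf touches at crown height with about 4 mm of play, so it rocks. The centre is v≈0.0001, so the vision estimate is good. I'll press centred here, then go to the middle tube.

```bash
cat >> h.py <<'E'
    def press(s,v,z0,fmin=3.5):
        """lower from z0 at v until a light press, hold 0.7 s"""
        s.go(v=v,z=z0)
        for _ in range(12):
            s.go(z=s.z-.0003)
            if s.fz>fmin: break
        r=[]
        for _ in range(7): env.hold(.1); g=F()[0]-s.b; r.append(g)
        r=np.array(r); print('PRESS v %.4f z cmd %.4f meas %.4f fz mean %.1f max %.1f fy %.1f t %.2f'%(s.mv,s.z,s.mz,r[:,2].mean(),r[:,2].max(),(r@UY).mean(),s.t)); return s.mz
E
python3 - <<'E'
from h import *
p=P('L',.0001,.101); p.b=np.array([.1,0.1,-1.]); p.press(.0001,.1006)
p.go(z=.125,sp=.12)
m=P('M',0,.125); m.go(sp=.15); m.go(z=.1045,sp=.08)
env.hold(.1); m.b=np.mean([(env.hold(.02),F()[0])[1] for _ in range(5)],0); print(m.b.round(2))
m.down(th=2.5)
m.go(z=m.z+.0012); print(m.mz,m.fz,m.fy)
for sg in(1,-1):
    m.go(v=0)
    for k in range(1,8):
        m.go(v=sg*.0004*k); print('v %.4f mv %.4f z %.4f fy %.1f fz %.1f t %.2f'%(m.v,m.mv,m.mz,m.fy,m.fz,m.t))
        if -sg*m.fy>3.5 or m.fz>10:break
m.go(v=0);print(m.t)
E
```

```text
PRESS v 0.0002 z cmd 0.1000 meas 0.1003 fz mean 6.3 max 6.9 fy 0.0 t 23.36
[-0.57  0.15 -1.  ]
touch z cmd 0.1000 meas 0.1004 v 0.0001 fz 6.3 fy 0.6 t 28.54
0.10092500377396577 -0.4767077002703708 -0.5430917143231635
v 0.0004 mv 0.0004 z 0.1012 fy 0.4 fz 0.1 t 29.44
v 0.0008 mv 0.0008 z 0.1012 fy 0.3 fz -0.2 t 29.74
v 0.0012 mv 0.0010 z 0.1012 fy -1.3 fz -0.3 t 30.04
v 0.0016 mv 0.0012 z 0.1012 fy -3.8 fz -0.3 t 30.34
v -0.0004 mv -0.0003 z 0.1012 fy 0.6 fz -0.2 t 30.94
v -0.0008 mv -0.0005 z 0.1012 fy 1.9 fz 0.2 t 31.24
v -0.0012 mv -0.0008 z 0.1012 fy 2.7 fz 0.6 t 31.54
v -0.0016 mv -0.0011 z 0.1013 fy 4.5 fz 0.6 t 31.84
32.1417
```

The middle tube touches at the same crown height with only about 1.2 mm of play including compliance, so it fits. I'll press centred there, then go to the right tube.

```bash
python3 - <<'E'
from h import *
m=P('M',.0002,.1012); m.b=np.array([-.57,.15,-1.]); m.press(.0002,.1008)
m.go(z=.125,sp=.12)
r=P('R',0.0002,.125); r.go(sp=.15); r.go(z=.1065,sp=.08)
env.hold(.1); r.b=np.mean([(env.hold(.02),F()[0])[1] for _ in range(5)],0); print(r.b.round(2))
r.down(th=2.5)
r.go(z=r.z+.0012); print(r.mz,r.fz,r.fy)
for sg in(1,-1):
    r.go(v=0.0002)
    for k in range(1,10):
        r.go(v=.0002+sg*.0005*k); print('v %.4f mv %.4f z %.4f fy %.1f fz %.1f t %.2f'%(r.v,r.mv,r.mz,r.fy,r.fz,r.t))
        if -sg*r.fy>3.5 or r.fz>8:break
r.go(v=0.0002);print(r.t)
E
```

```text
PRESS v 0.0001 z cmd 0.1002 meas 0.1004 fz mean 6.0 max 6.5 fy -0.5 t 33.04
[ 0.37  0.12 -0.93]
touch z cmd 0.1020 meas 0.1025 v 0.0001 fz 6.7 fy -0.4 t 38.20
0.10301251483556187 -0.3694172964374678 -0.15820204155895573
v 0.0007 mv 0.0006 z 0.1032 fy -0.6 fz 0.7 t 39.10
v 0.0012 mv 0.0009 z 0.1032 fy -2.8 fz -0.2 t 39.40
v 0.0017 mv 0.0013 z 0.1032 fy -4.2 fz -0.1 t 39.70
v -0.0003 mv 0.0000 z 0.1032 fy -0.3 fz -0.8 t 40.30
v -0.0008 mv -0.0006 z 0.1032 fy 0.8 fz 0.1 t 40.60
v -0.0013 mv -0.0010 z 0.1032 fy 2.5 fz 0.4 t 40.90
v -0.0018 mv -0.0014 z 0.1033 fy 3.1 fz 1.4 t 41.20
v -0.0023 mv -0.0017 z 0.1033 fy 5.5 fz 1.5 t 41.50
41.8
```

The right tube makes it stand off by about 2.1 mm, on its arc ends. I'll press there, then seat the leaf on the middle tube.

```bash
python3 - <<'E'
from h import *
r=P('R',0.,.1032); r.b=np.array([.37,.12,-.93]); r.press(0.,.1030)
r.go(z=.125,sp=.12)
m=P('M',.0002,.125); m.go(sp=.15); m.go(z=.1045,sp=.08)
env.hold(.1); m.b=np.mean([(env.hold(.02),F()[0])[1] for _ in range(5)],0)
m.go(z=.1015); m.down(step=.0003,th=2.5,lim=.0995)
jaws.move_gripper(.045); f,s=F(); print(s['finger_gap'],f,s['time_s'])
env.servo_line([m.pos()[0],m.pos()[1],.19],max_speed=.1)
env.move_ptp([.42,.30,.30],q(YT)); print(F()[1]['time_s'])
a=snap('scene','s3');b=snap('top','t3')
c=lambda i:cv2.resize(cv2.cvtColor(i,cv2.COLOR_RGB2BGR),(395,395),interpolation=cv2.INTER_CUBIC)
cv2.imwrite('pics/m3.png',np.hstack([c(a['frame'][175:285,275:385]),c(b['frame'][145:255,172:282])]))
E
```

```text
PRESS v -0.0001 z cmd 0.1024 meas 0.1026 fz mean 4.7 max 5.9 fy -0.5 t 42.70
touch z cmd 0.1000 meas 0.1004 v 0.0002 fz 6.8 fy -0.5 t 46.97
0.045095344175849185 [ 0.16662777 -0.14938078 -0.00995636] 47.3333
49.4417
```

View pics/m3.png

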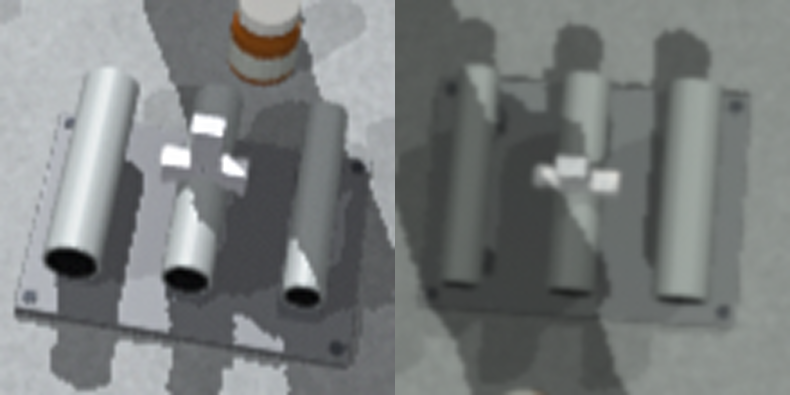

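The leaf sits upright and square across the middle tube: post top at scene crop (208,125), shoulders level to either side. The gripper is well clear, so I'm handing in.

```bash
python3 -c "
from h import *
print(env.close_job())"
```

```text
the job is handed in; nothing more can be done
None
```

The leaf rocked on the left tube (about 4 mm of play), fitted the middle one (crown down, about 1.2 mm measured against the stated 1 mm), stood off the right one by about 2 mm, and was left seated on the middle tube; no force I read passed 7 N, and the job was handed in at about 50 s.

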